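# Clamp a mineral with the coarse collar of a coaxial knob

## Robot

A 6-joint arm with a two-finger parallel gripper is mounted at the origin on a cart in front of the work surface, level with it; the furniture and walls round the work are solid. World frame = base frame: x ahead of the robot, y to its left, z up, the work surface at z = 0. Lengths are in m, angles in degrees, forces in N, time in s.
With the tool pointing down it reaches from about 0.4 to 0.825 m from the base axis. Payload 7 kg.
Tool frame: the origin (TCP) lies at the very end of the fingers, on their centre line; the grasp point (between the pads) lies 19 mm behind it; z points along the fingers, y is the line along which they close (so a half turn about z gives the same grasp; the last joint's range is limited). The gripper opens to 88 mm and grips with 3 to 60 N. Pads are 19 mm wide; open, the fingers measure 130 mm over their backs; the gripper's body (78 mm by 193 mm) begins 47 mm behind the grasp point.
Start: joints at [-54.884, 20.546, 0.682, 0, -70.136, -16.507], TCP at [0.215, -0.64, 0.227] pointing down, gripper open.
Joint ranges: [-176.03, 176.03], [-82.01, 121.73], [-58.28, 71.71], [-173.87, 95.51], [-174.79, -0.11], [-173.66, 173.66]. Speed limits (degrees/s): [136.94, 136.94, 172.46, 180, 180, 180].

## Interface

Orientations are given as [roll, pitch, yaw] about the fixed x, y, z axes, in that order (R = Rz(yaw) Ry(pitch) Rx(roll)).
In Python, from plant import r gives the robot as it stands. The module is installed in compiled form; this text tells all that it offers.
- The arm moves only by the tool jog_arm, never from a script. Its arguments are lists of equal length, an entry for each row: "travel": the shift along the tool's x, y, z each as a share of 50 cm, from -1 to 1, a list of three; "dr": the turn, a rotation vector about the tool's x, y, z each as a share of 360 degrees, from -1 to 1, a list of three; "claw": the opening, from 0 (shut) to 1 (fully open). A call has exactly 10 rows; each row is the pose to reach, as a shift and turn from the pose commanded when the call began, along the tool's axes at that moment, turning the shorter way round; what a row does not reach only later rows make up. A row lasts 1/8 s, in which the tool goes at most 62.5 mm and 10.7 degrees, less where a joint would pass 70% of its speed; a pose out of reach is approached as far as the arm can. A call with a number of a shift or a turn outside -1 to 1 is refused whole. A call with a gripper value outside its range is refused whole. The fingers move at their own pace and stop on an object; "newtons" is the grip in N (left out, the last holds). Time passes only in rows, so rows that repeat a pose let the fingers close, or fill a call up. It gives the time, the measured TCP pose, the force, the opening and the grip force at its end, in the units of the state.
- r.get_state(): the state, without advancing time (a new reading comes with each control period).
- r.capture(name): name is "scene" or "top"; returns a dict with "pixels" (400x640x3 uint8, red, green, blue), "range_z" (400x640 float32, m along the optical axis (not along the pixel's ray), 0 where there is no reading), "fx", "fy", "cx", "cy" (pixels), "position" and "attitude" of the camera in the world. Camera axes: x right, y up, looking along -z (the intrinsics and any distortion apply to the point x, -y, -z); pixel columns grow to the right and rows downward; lengths in m; the calibration is good to about 2 mm. A picture is of the moment at which its call begins.
- r.close_job(): hands the job in; it is judged then, once.
Trained networks look in the newest picture that a camera, given by its name, has taken for a name from the list of things; names that differ only in an ending like _2 or _b are one class to them, and where a whole thing is asked for, a point or a joint stands for the part that bears it (a point fixed in the world has none). Each returns a list of dicts, best first, with "conf" (0 to 1); they miss things now and then, are a little off and sometimes report something else, mostly with a low value. They report only what shows in the picture. A call takes as long as a camera call.
- r.boxes_of(name, camera): "extent" ([left, top, right, bottom] in pixels, round what is visible of it).
- r.regions_of(name, camera): "pixels" (400x640 bool, what is visible of it) and "extent" ([left, top, right, bottom] in pixels, round what is visible of it).
- r.tip_of(name, camera): "at" ([column, row] in pixels: a listed point, or the origin of a listed thing).
The state is a dict: "time_s": time; "joints": joint angles; "qd": joint speeds; "joint_torque": joint torques, N m; "tcp_pos": TCP position; "eef_rot": TCP orientation; "contact_force": force on the tool from outside, world axes, zero at the start; "moment": the same for the moment, N m; "gripper_width": finger opening in m; "gripper_force": force on a finger pad.
Only numpy, scipy, OpenCV 4.12 (cv2) and the standard library are available. Lean on these libraries where they do the work, as an engineer would, in place of code of your own. Each camera call takes 0.05 s, during which the arm holds its last target. There are 200 camera calls.

## Task

Set the smallest of the three mineral rocks, on the bed of the mineral clamp between its jaw and its anvil and let go of it; then turn only the wide outer collar of the clamp's double knob clockwise until the jaw holds the rock with a gentle squeeze of about 10 N (never over 20 N), and leave it so, hands off. The small fine knob on top of the collar is already set and must not turn; do not push the jaw by hand, and leave the other two rocks where they are.

Things in the scene. Friction and masses are not known exactly. Their poses are not given: they have to be found in the camera images.
- clamp: mineral clamp, fixed: grey base plate 240 x 80 x 10 mm, black double knob near one end, two dark steel jaws near the other. Origin: centre of its underside, on the table top; x along the plate from knob to anvil, z up. Knob axis (vertical) at x = -80 mm. Fixed anvil: face at x = +85 mm, 18 mm thick, 60 mm wide, top at z = 36 mm. A 30 mm wide block up to z = 26 mm lies at x = -63 to -27 mm
- bed (a point): point on the bed (z = 10 mm, clamp x = +69 mm, y = 0), 16 mm in front of the anvil's face: put the rock's centre here; axes as the clamp. The gap between face plate and anvil is 33 to 47 mm at the start
- jaw: moving jaw: dark steel block 56 mm wide (clamp y), top at z = 36 mm; origin at bed height. Its face plate, which meets the rock, looks to clamp +x; it is screwed in or out by earlier users, 19 to 29 mm ahead of the origin (not measured), and springs behind it give 1 mm per 7 N, 5 mm at most. The collar moves the jaw 10 mm towards the anvil per radian clockwise
- collar (a joint): angle of the outer collar, rad, grows clockwise seen from above (closing the jaw); starts between 0 and 0.4, range -0.1 to 4. Stiff: it takes 0.2 N m to turn either way, unloaded, and it stays where it is left; 10 N on the rock adds 0.1 N m (0.14 rad past first firm contact)
- collar_mid (a point): centre of the outer collar, on the knob axis half-way up: black ribbed ring, 56 mm in diameter, 24 mm tall, underside 34 mm and top 58 mm above the table; below it a 46 mm post
- fine_tip (a point): end of the pointer of the inner fine knob on top of the collar: a black bar 30 x 8 mm across the knob axis, 59 to 77 mm above the table, with a white line on the pointer half. The point lies 15 mm from the axis, 71 mm above the table. It turns very easily (0.006 N m)
- sodalite_mid (a point): centre (half-way up) of the smallest rock, a dark blue irregular lump about 25 (its x) x 30 (its y) x 25 mm high, 30 g, lying loose on the table to the left of the clamp. Its sides are uneven, so the width between the jaws is not known better than a few mm
- limonite: brownish rock, 40 x 56 x 26 mm, loose; origin at the centre of its underside. It and the smallest rock swap places from start to start. Leave it
- amethyst: biggest rock, crystals on a grey foot, 58 x 80 x 42 mm, to the right of the clamp; origin at the centre of its underside. Leave it

How it is judged (in metres and radians):
On the way:
1. the smallest rock lies on the bed between jaw and anvil, let go, not yet squeezed (x of sodalite_mid in the frame of bed between -0.015 and 0.015 m and y of sodalite_mid in the frame of bed between -0.02 and 0.02 m and z of sodalite_mid in the frame of bed below 0.018 m and contact force between the fingers and sodalite below 0.1 N and contact force between jaw and sodalite below 3 N), for 0.2 s.
At the end, for the whole second after the job is handed in: the smallest rock rests on the bed, within 20 mm of its middle line, held still between anvil and jaw with 6 to 15 N, the robot clear of everything (contact force between jaw and sodalite between 6 and 15 N and y of sodalite_mid in the frame of bed between -0.02 and 0.02 m and x of sodalite_mid in the frame of bed between -0.006 and 0.02 m and z of sodalite_mid in the frame of bed below 0.018 m and linear speed of sodalite below 0.01 m/s); the robot touches nothing.
It fails at once if the jaw squeezes the rock with more than 20 N (contact force between jaw and sodalite above 20 N).
It fails at once if the inner fine knob is turned (pointer end moved more than 2 mm) (distance of fine_tip from where it was at the start of the episode above 0.002 m).
It fails at once if the robot pushes the jaw (more than 5 N) (contact force between any of the fingers, the arm and jaw above 5 N).
It fails at once if one of the other rocks is moved more than 20 mm (distance of any of limonite, amethyst from where it was at the start of the episode above 0.02 m).
It also fails if it takes over 72 s, if anything falls off the work surface, if the arm or the gripper's body presses on something with over 40 N, if the wrist force passes 120 N, or if a joint passes its speed limit or range.

## Working session

There is one attempt and no reset: what is moved stays moved. The work goes in short steps, Python scripts to look and compute and a tool call to move; the robot and the scene stay as the last step left them, time stands still between calls to the robot, and variables do not carry over. Pictures are saved under pics/ and viewed, at most 10 in all, crops included, and the job is handed in when it is done.

Besides the shell and the picture viewer there is one more tool, called after "Call:" by a JSON object that holds its "op" and its "data". jog_arm: Moves the arm, as the interface text tells. Its arguments: {"type":"object","properties":{"travel":{"type":"array"},"dr":{"type":"array"},"claw":{"type":"array"},"newtons":{"type":"number"}},"required":["travel","dr","claw"]}

```bash
mkdir -p pics
cat > h.py <<'E'
import numpy as np, cv2
from plant import r
from scipy.spatial.transform import Rotation as R
def cap(n,save=None):
    c=r.capture(n)
    if save: cv2.imwrite('pics/'+save,cv2.cvtColor(c['pixels'],cv2.COLOR_RGB2BGR))
    return c
def rot(c):
    a=np.array(c['attitude'],float)
    if a.shape==(3,3): return a
    if a.size==4: return R.from_quat(a).as_matrix()
    return R.from_euler('xyz',a,degrees=True).as_matrix()
def cloud(c):
    z=c['range_z']; v,u=np.mgrid[:400,:640]
    p=np.stack([(u-c['cx'])/c['fx']*z,-(v-c['cy'])/c['fy']*z,-z],-1)
    w=p@rot(c).T+np.array(c['position']); w[z==0]=np.nan
    return w
E
python3 - <<'E'
from h import *
print(r.get_state())
for n in ['top','scene']:
    c=cap(n,n+'0.png'); print(n,{k:c[k] for k in c if k not in('pixels','range_z')})
    w=cloud(c)
    for t in ['sodalite_mid','collar_mid','fine_tip','bed','clamp','jaw','limonite','amethyst']:
        a=r.tip_of(t,n)
        if a:
            u,v=np.round(a[0]['at']).astype(int); print(t,a[0]['conf'],u,v,w[min(v,399),min(u,639)].round(4))
    g=r.regions_of('sodalite_mid',n)
    if g:
        m=g[0]['pixels'];p=w[m];print('sod',g[0]['conf'],g[0]['extent'],np.nanpercentile(p,[2,50,98],axis=0).round(4).tolist())
E
```

```text
{'time_s': 0.0, 'joints': array([-5.48823476e+01,  2.05901774e+01,  6.33445042e-01, -1.97266123e-02,
       -7.01365639e+01, -1.65074762e+01]), 'qd': array([-0.02522402,  0.10860202, -0.03285755, -0.11816941, -0.05706389,
        0.08857664]), 'joint_torque': array([ 1.17770705e-04, -5.82722032e+01,  2.93058336e+01,  6.99735403e+00,
        6.91729132e-03, -1.60240966e-04]), 'tcp_pos': array([ 0.21522868, -0.63924217,  0.22563563]), 'eef_rot': array([ 1.79905280e+02, -8.73175424e-03, -1.61396534e+02]), 'contact_force': array([-1.45686184,  0.323455  ,  0.34609355]), 'moment': array([-0.04073825,  0.00267822,  0.00537793]), 'gripper_force': 0.0, 'gripper_width': 0.08789695221747426}
top {'fx': 392.06018925912053, 'fy': 392.06018925912053, 'cx': 317.4883726949092, 'cy': 200.93464909014713, 'position': array([0.46533516, 0.11764029, 1.14037633]), 'attitude': array([  2.51106663,   0.72112957, -89.56109925])}
collar_mid 0.53 320 220 [0.4602 0.1242 0.0799]
fine_tip 0.64 312 220 [0.46   0.1463 0.0617]
bed 0.93 310 172 [0.5983 0.1545 0.0122]
jaw 0.76 311 183 [0.5643 0.1507 0.0355]
limonite 
[... 160 characters left out ...]
.4019, 0.0192], [0.4492, 0.417, 0.0245]]
scene {'fx': 373.89572975951967, 'fy': 373.89572975951967, 'cx': 323.3172470782635, 'cy': 202.47717252941143, 'position': array([0.05922864, 0.73095866, 0.60493777]), 'attitude': array([  53.99704164,   -0.48941829, -141.06517187])}
sodalite_mid 0.54 272 297 [0.4394 0.4132 0.0208]
collar_mid 0.71 346 211 [0.4622 0.1382 0.0611]
fine_tip 0.51 342 210 [0.4728 0.1398 0.0599]
bed 0.64 297 207 [0.6103 0.152  0.0107]
clamp 0.57 320 221 [0.5223 0.163  0.0148]
jaw 0.69 312 210 [0.5498 0.1614 0.0353]
amethyst 0.76 410 194 [ 0.4063 -0.0916  0.0129]
sod 0.41 [271.3, 291.4, 281.7, 302.1] [[0.4238, 0.3948, 0.0086], [0.4328, 0.407, 0.0196], [0.4457, 0.4137, 0.0246]]
```

Run:
```python
from h import *
a=cv2.imread('pics/top0.png')[140:270,190:430]; b=cv2.imread('pics/scene0.png')[170:320,240:440]
a=cv2.resize(a,None,fx=2.3,fy=2.3,interpolation=cv2.INTER_CUBIC);b=cv2.resize(b,(552,290),interpolation=cv2.INTER_CUBIC)
cv2.imwrite('pics/v1.png',np.vstack([a,b]))
P=[]
for n in ['top','scene']:
    w=cloud(cap(n)).reshape(-1,3); w=w[~np.isnan(w[:,0])]
    P.append(w)
    for lo,hi,l in [(.006,.014,'plate'),(.031,.04,'jaws'),(.053,.063,'collar'),(.07,.085,'fine')]:
        q=w[(w[:,2]>lo)&(w[:,2]<hi)&(w[:,0]>.40)&(w[:,0]<.70)&(w[:,1]>.05)&(w[:,1]<.22)]
        if len(q)>4:
            rr=cv2.minAreaRect(q[:,:2].astype(np.float32)*1000); print(n,l,len(q),np.median(q[:,2]).round(4),rr)
            np.set_printoptions(suppress=True)
    q=w[(w[:,2]>.031)&(w[:,2]<.04)&(w[:,0]>.52)&(w[:,0]<.70)&(w[:,1]>.05)&(w[:,1]<.22)]
    print(np.histogram(q[:,0],bins=np.arange(.52,.68,.008)))
```

```text
top plate 1379 0.0102 ((557.7056274414062, 138.54771423339844), (277.1829528808594, 163.8328094482422), 6.179359436035156)
top jaws 310 0.0362 ((574.1995239257812, 151.48056030273438), (138.10255432128906, 58.68731689453125), 11.226587295532227)
top collar 267 0.0585 ((463.5853271484375, 127.81216430664062), (52.84117126464844, 54.76911926269531), 45.4569206237793)
top fine 31 0.0764 ((461.5172119140625, 128.30117797851562), (8.168082237243652, 29.894981384277344), 0.44095098972320557)
(array([ 0,  0,  0,  9, 46, 60, 35,  9, 20,  2,  0,  0, 14, 39, 54, 21,  0,
        0,  0,  0]), array([0.52 , 0.528, 0.536, 0.544, 0.552, 0.56 , 0.568, 0.576, 0.584,
       0.592, 0.6  , 0.608, 0.616, 0.624, 0.632, 0.64 , 0.648, 0.656,
       0.664, 0.672, 0.68 ]))
scene plate 1053 0.0103 ((541.669189453125, 145.00881958007812), (241.5028839111328, 82.6214370727539), 11.912651062011719)
scene jaws 307 0.0361 ((539.1400146484375, 144.2548065185547), (211.65065002441406, 60.57080841064453), 11.127440452575684)
scene collar 222 0.0586 ((462.35662841796875, 128.26983642578125), (54.217586517333984, 52.791725158691406), 18.271244049072266)
scene fine 43 0.0758 ((462.39923095703125, 127.86812591552734), (28.084671020507812, 9.211455345153809), 84.28890228271484)
(array([ 0,  0,  0, 17, 43, 45, 22, 18, 17,  0,  0,  0, 18, 46, 37, 13,  0,
        0,  0,  0]), array([0.52 , 0.528, 0.536, 0.544, 0.552, 0.56 , 0.568, 0.576, 0.584,
       0.592, 0.6  , 0.608, 0.616, 0.624, 0.632, 0.64 , 0.648, 0.656,
       0.664, 0.672, 0.68 ]))
```

View pics/v1.png

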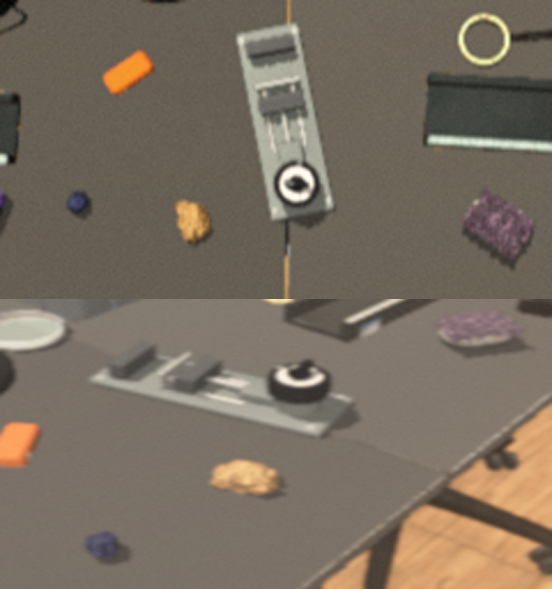

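```bash
cat >> h.py <<'E'
def plan(pos,yaw):
    "shift/turn numbers from the present measured pose, tool pointing down"
    s=r.get_state(); A=R.from_euler('xyz',s['eef_rot'],degrees=True); B=R.from_euler('xyz',[180,0,yaw],degrees=True)
    print('now',s['time_s'],s['tcp_pos'].round(4),s['eef_rot'].round(1),'j6',s['joints'][5].round(1),'F',s['contact_force'].round(2),'M',s['moment'].round(3),'w',s['gripper_width'],s['gripper_force'])
    print('travel',(A.inv().apply(np.array(pos)-s['tcp_pos'])/.5).round(4),'dr',((A.inv()*B).as_rotvec(degrees=True)/360).round(4))
E
python3 - <<'E'
from h import *
Q=[]
for n in ['top','scene']:
    w=cloud(cap(n)).reshape(-1,3)
    q=w[(np.abs(w[:,0]-.436)<.03)&(np.abs(w[:,1]-.404)<.03)&(w[:,2]>.006)]
    print(n,len(q),cv2.minAreaRect(q[:,:2].astype(np.float32)*1000),q.mean(0),q.max(0),q.min(0)); Q.append(q)
q=np.vstack(Q); print(cv2.minAreaRect(q[:,:2].astype(np.float32)*1000)); c=np.cov(q[:,:2].T); e,v=np.linalg.eigh(c); print(e**.5,v)
plan([.55,-.2,.2],-120)
E
```

```text
top 71 ((432.40966796875, 408.1214904785156), (21.33049774169922, 41.65045166015625), 40.841793060302734) [0.43679448 0.40219865 0.01853943] [0.4492347  0.42241969 0.02649131] [0.41710572 0.39043768 0.00628818]
scene 132 ((435.5373229980469, 403.127685546875), (21.483633041381836, 25.423030853271484), 68.1202621459961) [0.43452431 0.4050957  0.01799633] [0.45008829 0.41478934 0.02451419] [0.42280204 0.38951357 0.00734362]
((431.2865905761719, 405.2916259765625), (22.44007682800293, 40.8343505859375), 62.9612922668457)
[0.00601676 0.00764899] [[-0.62646134 -0.7794525 ]
 [-0.7794525   0.62646134]]
now 1.2 [ 0.2154 -0.6397  0.2266] [-180.    -0.  -161.4] j6 -16.5 F [ 0.36  0.26 -0.11] M [ 0.031 -0.046  0.01 ] w 0.08771580492750311 0.0
travel [-0.9148  0.6198  0.0531] dr [ 0.    -0.    -0.115]
```

Call:
{"op": "jog_arm", "data": {"travel": [[-0.9148,0.6198,0.0531],[-0.9148,0.6198,0.0531],[-0.9148,0.6198,0.0531],[-0.9148,0.6198,0.0531],[-0.9148,0.6198,0.0531],[-0.9148,0.6198,0.0531],[-0.9148,0.6198,0.0531],[-0.9148,0.6198,0.0531],[-0.9148,0.6198,0.0531],[-0.9148,0.6198,0.0531]], "dr": [[0,0,-0.0872],[0,0,-0.0872],[0,0,-0.0872],[0,0,-0.0872],[0,0,-0.0872],[0,0,-0.0872],[0,0,-0.0872],[0,0,-0.0872],[0,0,-0.0872],[0,0,-0.0872]], "claw": [1,1,1,1,1,1,1,1,1,1]}}

```text
time_s: 2.45
tcp_pos: [0.5519, -0.1972, 0.1996]
eef_rot: [180.0, 0.0, -129.8]
contact_force: [-0.7, -0.0, 0.2]
gripper_width: 0.0874
gripper_force: 0.0
```

```bash
python3 -c "
from h import *
plan([.435,.404,.12],-130)"
```

```text
now 2.45 [ 0.5519 -0.1972  0.1996] [ 180.     0.  -129.8] j6 -39.2 F [-0.65 -0.01  0.2 ] M [-0.077  0.068 -0.014] w 0.08742631627838078 0.0
travel [-0.7748  0.9488  0.1593] dr [0.     0.     0.0007]
```

Call:
{"op": "jog_arm", "data": {"travel": [[-0.775,0.949,0.16],[-0.775,0.949,0.16],[-0.775,0.949,0.16],[-0.775,0.949,0.16],[-0.775,0.949,0.16],[-0.775,0.949,0.16],[-0.775,0.949,0.16],[-0.775,0.949,0.16],[-0.775,0.949,0.16],[-0.775,0.949,0.16]], "dr": [[0,0,0],[0,0,0],[0,0,0],[0,0,0],[0,0,0],[0,0,0],[0,0,0],[0,0,0],[0,0,0],[0,0,0]], "claw": [1,1,1,1,1,1,1,1,1,1]}}

```text
time_s: 3.7
tcp_pos: [0.4353, 0.4034, 0.1201]
eef_rot: [-180.0, 0.0, -130.0]
contact_force: [0.7, -0.3, 0.5]
gripper_width: 0.0873
gripper_force: 0.0
```

```bash
python3 -c "
from h import *
cap('top')
print(r.get_state()['joints'].round(1))
plan([.435,.404,.003],-130)"
```

```text
[  62.    18.4  -17.7    0.   -53.8 -101.9]
now 3.75 [0.4349 0.4087 0.119 ] [-1.800e+02  1.000e-01 -1.299e+02] j6 -101.9 F [2.02 6.22 0.96] M [ 1.09  -0.294  0.002] w 0.08776804443973374 0.0
travel [ 0.0075 -0.0062  0.232 ] dr [-0.      0.0003  0.0004]
```

Call:
{"op": "jog_arm", "data": {"travel": [[0,0,0.05],[0,0,0.15],[0,0,0.23],[0,0,0.234],[0,0,0.234],[0,0,0.234],[0,0,0.234],[0,0,0.234],[0,0,0.234],[0,0,0.234]], "dr": [[0,0,0],[0,0,0],[0,0,0],[0,0,0],[0,0,0],[0,0,0],[0,0,0],[0,0,0],[0,0,0],[0,0,0]], "claw": [1,1,1,1,1,0,0,0,0,0], "newtons": 12}}

```text
time_s: 5.0
tcp_pos: [0.4355, 0.4019, 0.0031]
eef_rot: [180.0, 0.0, -130.0]
contact_force: [0.3, -0.7, -0.5]
gripper_width: 0.0433
gripper_force: 0.0
```

```bash
python3 -c "
from h import *
plan([.435,.404,.15],-130)"
```

```text
now 5.0 [0.4355 0.4019 0.0031] [ 180.    0. -130.] j6 -101.6 F [ 0.26 -0.69 -0.52] M [ 0.02  -0.014 -0.029] w 0.04327741687008213 0.0
travel [-0.0026  0.0036 -0.2938] dr [0. 0. 0.]
```

Fingers still closing: finish the grip, then lift.

Call:
{"op": "jog_arm", "data": {"travel": [[0,0,0],[0,0,0],[0,0,0],[0,0,0],[0,0,0],[0,0,0],[0,0,-0.05],[0,0,-0.15],[0,0,-0.25],[0,0,-0.25]], "dr": [[0,0,0],[0,0,0],[0,0,0],[0,0,0],[0,0,0],[0,0,0],[0,0,0],[0,0,0],[0,0,0],[0,0,0]], "claw": [0,0,0,0,0,0,0,0,0,0]}}

```text
time_s: 6.25
tcp_pos: [0.4372, 0.404, 0.1326]
eef_rot: [180.0, 0.5, -130.0]
contact_force: [-0.1, 0.5, -1.4]
gripper_width: 0.0285
gripper_force: 12.0
```

```bash
python3 -c "
from h import *
c=cap('scene','s2.png')
im=cv2.imread('pics/s2.png')[190:340,190:390]; cv2.imwrite('pics/v2.png',cv2.resize(im,None,fx=3,fy=3,interpolation=cv2.INTER_CUBIC))
plan([.6093,.1587,.11],-168.5)"
```

```text
now 6.3 [0.4361 0.4027 0.1301] [ 180.     0.2 -130. ] j6 -101.6 F [-0.42  0.45 -1.49] M [-0.022  0.125  0.025] w 0.028437284056813988 11.99978501383157
travel [ 0.1514 -0.5792  0.039 ] dr [0.0004 0.0006 0.1069]
```

View pics/v2.png

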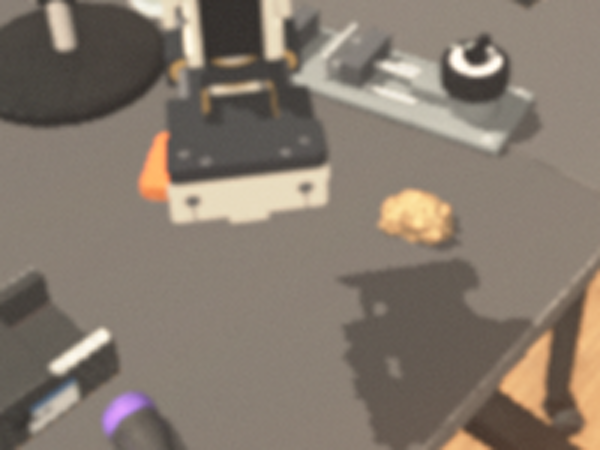

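```bash
python3 -c "
from h import *
w=np.vstack([cloud(cap(n)).reshape(-1,3) for n in ('top','scene')])
q=w[(w[:,2]>.06)&(w[:,0]>.5)&(w[:,0]<.85)&(w[:,1]>-.05)&(w[:,1]<.5)]
k=np.round(q[:,:2]/.03)*.03
for u in np.unique(k,axis=0):
  m=(k==u).all(1)
  if m.sum()>3: print(u.round(2),m.sum(),q[m,2].max().round(3),end=';')
"
```

```text
[0.51 0.33] 21 0.241;[0.51 0.36] 149 0.243;[0.51 0.39] 99 0.242;[0.54 0.36] 15 0.241;[0.57 0.39] 200 0.46;[0.57 0.42] 166 0.452;[0.6  0.36] 591 0.487;[0.6  0.39] 991 0.497;[0.6  0.42] 1156 0.496;[0.6  0.45] 730 0.489;[0.6  0.48] 24 0.152;[0.6  0.51] 8 0.156;[0.63 0.33] 176 0.466;[0.63 0.36] 526 0.498;[0.63 0.39] 503 0.504;[0.63 0.42] 585 0.505;[0.63 0.45] 774 0.497;[0.63 0.48] 228 0.465;[0.66 0.33] 183 0.469;[0.66 0.36] 405 0.499;[0.66 0.39] 343 0.505;[0.66 0.42] 362 0.505;[0.66 0.45] 368 0.498;[0.66 0.48] 131 0.465;[0.69 0.33] 44 0.47;[0.69 0.36] 369 0.492;[0.69 0.39] 260 0.5;[0.69 0.42] 167 0.501;[0.69 0.45] 21 0.491;[0.69 0.48] 4 0.446;[0.72 0.33] 155 0.476;[0.72 0.36] 160 0.492;[0.72 0.39] 26 0.474;[ 0.75 -0.06] 17 0.148;[ 0.75 -0.03] 90 0.15;[ 0.75 -0.  ] 88 0.151;[0.75 0.03] 90 0.149;[0.75 0.06] 91 0.15;[0.75 0.09] 87 0.15;[0.75 0.12] 47 0.152;[0.75 0.27] 5 0.088;[0.75 0.3 ] 300 0.527;[0.75 0.33] 222 0.529;[0.75 0.36] 68 0.51;[0.78 0.12] 60 0.15;[0.78 0.24] 26 0.171;[0.78 0.27] 316 0.425;[0.78 0.3 ] 362 0.454;[0.78 0.33] 33 0.471;[ 0.81 -0.06] 24 0.145;[ 0.81 -0.03] 131 0.144;[ 0.81 -0.  ] 85 0.143;[0.81 0.12] 69 0.149;[0.81 0.24] 252 0.367;[0.81 0.27] 298 0.399;[0.81 0.3 ] 274 0.417;[ 0.84 -0.06] 28 0.152;[ 0.84 -0.03] 128 0.154;[0.84 0.  ] 158 0.151;[0.84 0.03] 84 0.1;[0.84 0.06] 28 0.077;[0.84 0.12] 60 0.15;[0.84 0.21] 75 0.315;[0.84 0.24] 298 0.348;[0.84 0.27] 254 0.367;[0.84 0.3 ] 15 0.184;
```

Call:
{"op": "jog_arm", "data": {"travel": [[0.1514,-0.5792,0.04],[0.1514,-0.5792,0.04],[0.1514,-0.5792,0.04],[0.1514,-0.5792,0.04],[0.1514,-0.5792,0.04],[0.1514,-0.5792,0.04],[0.1514,-0.5792,0.04],[0.1514,-0.5792,0.04],[0.1514,-0.5792,0.04],[0.1514,-0.5792,0.04]], "dr": [[0,0,0.1069],[0,0,0.1069],[0,0,0.1069],[0,0,0.1069],[0,0,0.1069],[0,0,0.1069],[0,0,0.1069],[0,0,0.1069],[0,0,0.1069],[0,0,0.1069]], "claw": [0,0,0,0,0,0,0,0,0,0]}}

```text
time_s: 7.65
tcp_pos: [0.6085, 0.1584, 0.1082]
eef_rot: [180.0, 0.0, -168.4]
contact_force: [0.2, 0.1, -0.1]
gripper_width: 0.0284
gripper_force: 12.0
```

```bash
python3 -c "
from h import *
c=cap('scene','s3.png')
im=cv2.imread('pics/s3.png')[150:250,250:390]; cv2.imwrite('pics/v3.png',cv2.resize(im,None,fx=5,fy=5,interpolation=cv2.INTER_CUBIC))
for t in ('sodalite_mid','bed'):
  g=r.regions_of(t,'scene') if t!='bed' else []
  if g: print(g[0]['conf'],np.nanmedian(cloud(c)[g[0]['pixels']],axis=0), g[0]['extent'])
plan([.6093,.1587,.014],-168.5)"
```

```text
now 7.75 [0.6086 0.1582 0.1082] [ 180.     0.  -168.4] j6 -110.8 F [ 0.53  1.23 -0.61] M [-0.014  0.018  0.034] w 0.028327690968741267 11.999991522425262
travel [-0.0016  0.0007  0.1884] dr [0.     0.     0.0002]
```

View pics/v3.png

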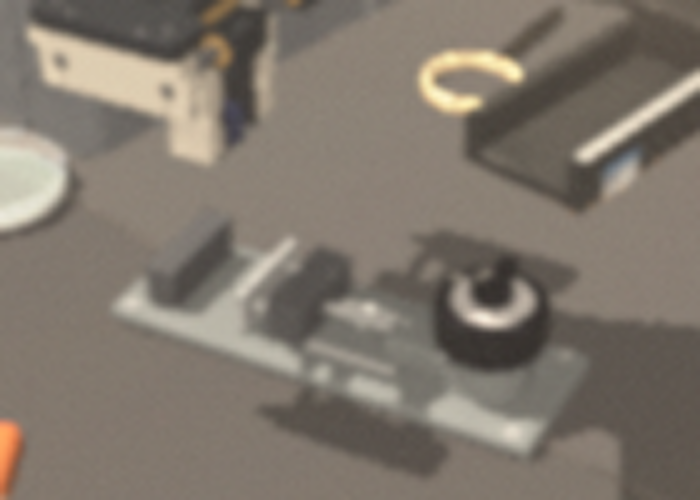

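Call:
{"op": "jog_arm", "data": {"travel": [[0,0,0.06],[0,0,0.12],[0,0,0.16],[0,0,0.175],[0,0,0.182],[0,0,0.187],[0,0,0.189],[0,0,0.189],[0,0,0.189],[0,0,0.189]], "dr": [[0,0,0],[0,0,0],[0,0,0],[0,0,0],[0,0,0],[0,0,0],[0,0,0],[0,0,0],[0,0,0],[0,0,0]], "claw": [0,0,0,0,0,0,0,0,0,0]}}

```text
time_s: 9.0
tcp_pos: [0.6088, 0.1577, 0.0137]
eef_rot: [180.0, 0.0, -168.5]
contact_force: [0.2, -0.2, -1.3]
gripper_width: 0.0286
gripper_force: 12.0
```

```bash
python3 -c "
from h import *
plan([.6093,.1587,.0135],-168.5)"
```

```text
now 9.0 [0.6088 0.1577 0.0137] [ 180.     0.  -168.5] j6 -110.8 F [ 0.21 -0.25 -1.26] M [ 0.011 -0.012 -0.025] w 0.028601970733431386 12.000047338970035
travel [-0.0013  0.0017  0.0004] dr [0.     0.     0.0001]
```

Release, wait, then rise.

Call:
{"op": "jog_arm", "data": {"travel": [[0,0,0],[0,0,0],[0,0,0],[0,0,0],[0,0,0],[0,0,0],[0,0,-0.04],[0,0,-0.1],[0,0,-0.2],[0,0,-0.3]], "dr": [[0,0,0],[0,0,0],[0,0,0],[0,0,0],[0,0,0],[0,0,0],[0,0,0],[0,0,0],[0,0,0],[0,0,0]], "claw": [1,1,1,1,1,1,1,1,1,1]}}

```text
time_s: 10.25
tcp_pos: [0.6085, 0.1575, 0.1648]
eef_rot: [-180.0, -0.0, -168.5]
contact_force: [0.8, 1.4, -0.8]
gripper_width: 0.088
gripper_force: 0.0
```

```bash
python3 -c "
from h import *
c=cap('scene','s4.png')
im=cv2.imread('pics/s4.png')[180:250,260:360]; cv2.imwrite('pics/v4.png',cv2.resize(im,None,fx=6,fy=6,interpolation=cv2.INTER_CUBIC))
th=np.deg2rad(11.5); T=np.array([[np.cos(th),np.sin(th)],[-np.sin(th),np.cos(th)]])
w=cloud(c).reshape(-1,3); q=np.c_[(w[:,:2]-[.5413,.1447])@T.T,w[:,2]]*1000
m=(abs(q[:,1])<26)&(q[:,2]>15)&(q[:,2]<45)&(q[:,0]>0)&(q[:,0]<115); q=q[m]; px=c['pixels'].reshape(-1,3)[m]
k=np.round(q[:,0]/3)*3
for u in np.unique(k): s=q[k==u]; print(u,len(s),s[:,2].max().round(1),s[:,2].mean().round(1),s[:,1].min().round(),s[:,1].max().round(),px[k==u].mean(0).round())
g=r.regions_of('sodalite_mid','scene')
if g: print(g[0]['conf'],g[0]['extent'])
plan([.4625,.128,.12],8.5)
print(r.get_state()['joints'].round(1))
"
```

```text
3.0 4 24.1 22.7 -4.0 1.0 [202. 194. 182.]
6.0 3 24.7 22.9 0.0 1.0 [173. 166. 154.]
9.0 7 31.8 23.6 -20.0 13.0 [112. 107. 100.]
12.0 65 37.3 27.3 -24.0 26.0 [91. 86. 82.]
15.0 20 37.5 32.9 -26.0 26.0 [113. 107. 102.]
18.0 21 38.2 34.8 -24.0 26.0 [121. 115. 110.]
21.0 14 37.9 32.9 -21.0 25.0 [119. 113. 109.]
24.0 20 38.6 33.7 -23.0 26.0 [118. 113. 108.]
27.0 18 38.3 35.4 -24.0 26.0 [124. 119. 113.]
30.0 15 37.8 34.7 -24.0 26.0 [127. 121. 115.]
33.0 9 36.8 30.2 -23.0 25.0 [129. 123. 115.]
39.0 2 26.4 25.5 16.0 18.0 [155. 149. 138.]
42.0 4 26.6 23.8 -17.0 19.0 [153. 147. 137.]
45.0 62 37.1 28.0 -24.0 25.0 [149. 142. 133.]
48.0 8 35.6 31.7 -11.0 26.0 [186. 179. 167.]
60.0 11 31.3 25.1 -8.0 6.0 [118. 114. 115.]
63.0 16 31.2 24.6 -6.0 12.0 [ 94.  91. 100.]
66.0 9 34.2 27.6 -11.0 14.0 [ 92.  90. 105.]
69.0 11 33.6 28.0 -11.0 12.0 [ 91.  89. 105.]
72.0 12 34.4 28.3 -2.0 12.0 [ 87.  85. 103.]
75.0 4 33.7 31.9 -3.0 10.0 [ 91.  88. 106.]
78.0 6 33.0 26.7 -5.0 10.0 [87. 84. 96.]
81.0 1 30.2 30.2 4.0 4.0 [86. 82. 94.]
84.0 38 38.1 27.8 -24.0 24.0 [84. 80. 78.]
87.0 38 38.4 29.9 -26.0 26.0 [95. 90. 87.]
90.0 10 37.8 36.4 -23.0 25.0 [123. 118. 112.]
93.0 14 38.9 36.4 -24.0 16.0 [126. 120. 114.]
96.0 12 38.0 36.2 -23.0 21.0 [127. 121. 115.]
99.0 14 37.9 36.4 -21.0 26.0 [128. 122. 115.]
102.0 8 36.8 33.9 -21.0 25.0 [128. 121. 113.]
0.65 [288.3, 199.6, 300.6, 212.5]
now 10.35 [0.6119 0.1589 0.1702] [ 179.9    0.6 -168.4] j6 -110.8 F [ 0.73 -0.58  0.38] M [ 0.037 -0.041  0.037] w 0.08781799280313858 0.0
travel [ 0.3061 -0.0007  0.0973] dr [-0.0025  0.0005 -0.4915]
[ 3.230e+01  1.850e+01 -1.000e+01  1.000e-01 -6.090e+01 -1.108e+02]
```

View pics/v4.png

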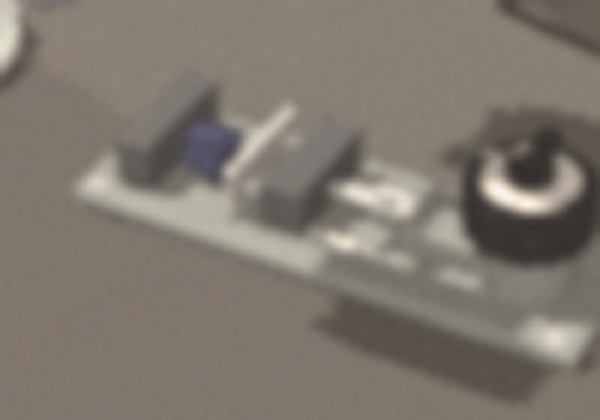

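Call:
{"op": "jog_arm", "data": {"travel": [[0.298,0,0],[0.298,0,0],[0.298,0,0],[0.298,0,0],[0.298,0,0.06],[0.298,0,0.06],[0.298,0,0.06],[0.298,0,0.06],[0.298,0,0.06],[0.298,0,0.06]], "dr": [[0,0,-0.278],[0,0,-0.278],[0,0,-0.278],[0,0,-0.278],[0,0,-0.278],[0,0,-0.278],[0,0,-0.278],[0,0,-0.278],[0,0,-0.278],[0,0,-0.278]], "claw": [1,1,1,1,1,1,1,1,1,1]}}

```text
time_s: 11.6
tcp_pos: [0.4627, 0.1279, 0.1335]
eef_rot: [-180.0, 0.0, -68.2]
contact_force: [0.8, 0.2, 0.0]
gripper_width: 0.0875
gripper_force: 0.0
```

```bash
python3 -c "
from h import *
c=cap('scene')
plan([.4625,.128,.032],-68.5)
print(r.get_state()['joints'].round(1))
"
```

```text
now 11.65 [0.4627 0.1279 0.1335] [-180.     0.   -68.1] j6 -17.1 F [-0.59 -0.53 -0.18] M [-0.042  0.129 -0.018] w 0.08761261007412637 0.0
travel [-0.0003  0.0004  0.203 ] dr [-0.      0.      0.0011]
[ 39.    7.  -30.8  -0.  -52.2 -17.1]
```

Call:
{"op": "jog_arm", "data": {"travel": [[0,0,0.06],[0,0,0.12],[0,0,0.18],[0,0,0.203],[0,0,0.203],[0,0,0.203],[0,0,0.203],[0,0,0.203],[0,0,0.203],[0,0,0.203]], "dr": [[0,0,0],[0,0,0],[0,0,0],[0,0,0],[0,0,0],[0,0,0],[0,0,0],[0,0,0],[0,0,0],[0,0,0]], "claw": [1,1,1,1,1,0.7,0.5,0.5,0.5,0.5], "newtons": 35}}

```text
time_s: 12.9
tcp_pos: [0.4625, 0.1279, 0.0324]
eef_rot: [180.0, 0.0, -68.4]
contact_force: [-2.9, 0.3, 4.9]
gripper_width: 0.0553
gripper_force: 35.0
```

```bash
cat >> h.py <<'E'
def avg(k):
    L=[]
    for i in range(k): r.capture('scene'); s=r.get_state(); L.append(np.r_[s['contact_force'],s['moment']])
    L=np.array(L); print('t',s['time_s'],'yaw',s['eef_rot'][2].round(2),'mean',L.mean(0).round(3),'sd',L.std(0).round(3),'tcp',s['tcp_pos'].round(4),'w',s['gripper_width'].round(4),s['gripper_force'].round(1),'tau6',s['joint_torque'][5].round(3))
E
python3 -c "
from h import *
avg(6)"
```

```text
Traceback (most recent call last):
  File "h.py", line 26, in avg
    L=np.array(L); print('t',s['time_s'],'yaw',s['eef_rot'][2].round(2),'mean',L.mean(0).round(3),'sd',L.std(0).round(3),'tcp',s['tcp_pos'].round(4),'w',s['gripper_width'].round(4),s['gripper_force'].round(1),'tau6',s['joint_torque'][5].round(3))
                                                                                                                                                         ^^^^^^^^^^^^^^^^^^^^^^^^
AttributeError: 'float' object has no attribute 'round'
```

Call:
{"op": "jog_arm", "data": {"travel": [[0,0,0],[0,0,0],[0,0,0],[0,0,0],[0,0,0],[0,0,0],[0,0,0],[0,0,0],[0,0,0],[0,0,0]], "dr": [[0,0,0.01],[0,0,0.02],[0,0,0.03],[0,0,0.04],[0,0,0.05],[0,0,0.06],[0,0,0.07],[0,0,0.08],[0,0,0.08],[0,0,0.08]], "claw": [0.5,0.5,0.5,0.5,0.5,0.5,0.5,0.5,0.5,0.5]}}

```text
time_s: 14.45
tcp_pos: [0.4628, 0.1279, 0.0324]
eef_rot: [-180.0, 0.0, -97.1]
contact_force: [-2.7, -0.7, 5.6]
gripper_width: 0.0555
gripper_force: 35.0
```

```bash
sed -i "s/s\['gripper_width'\].round(4),s\['gripper_force'\].round(1)/s['gripper_width'],s['gripper_force']/;s/,'tau6',s\['joint_torque'\]\[5\].round(3)/,'tau',s['joint_torque']/" h.py
cat >> h.py <<'E'
def clampx():
    c=r.capture('scene'); th=np.deg2rad(11.5); T=np.array([[np.cos(th),np.sin(th)],[-np.sin(th),np.cos(th)]])
    w=cloud(c).reshape(-1,3); q=np.c_[(w[:,:2]-[.5413,.1447])@T.T,w[:,2]]*1000
    q=q[(abs(q[:,1])<26)&(q[:,2]>15)&(q[:,2]<45)&(q[:,0]>0)&(q[:,0]<90)]
    print(np.histogram(q[:,0],np.arange(0,91,3))[0])
E
python3 -c "
from h import *
avg(6);clampx()"
```

```text
t 14.75 yaw -97.13 mean [-1.95  -0.45   5.98  -0.063  0.881 -0.179] sd [0.266 0.367 0.447 0.033 0.032 0.02 ] tcp [0.4628 0.1279 0.0324] w 0.05545095108693733 35.0011682510376 tau [  0.05029834 -38.33131671  18.52436721   4.50908795   0.64444626
   0.19636252]
[ 2  3  4  3  3 67 20 18 22 15 18 16 11  0  1  6 54  9  2  2 11 10 11 11
  6  8  0  5 65 13]
```

Call:
{"op": "jog_arm", "data": {"travel": [[0,0,0],[0,0,0],[0,0,0],[0,0,0],[0,0,0],[0,0,0],[0,0,0],[0,0,0],[0,0,0],[0,0,0]], "dr": [[0,0,0.01],[0,0,0.02],[0,0,0.03],[0,0,0.04],[0,0,0.05],[0,0,0.06],[0,0,0.065],[0,0,0.065],[0,0,0.065],[0,0,0.065]], "claw": [0.5,0.5,0.5,0.5,0.5,0.5,0.5,0.5,0.5,0.5]}}

```text
time_s: 16.05
tcp_pos: [0.463, 0.1279, 0.0324]
eef_rot: [-180.0, 0.0, -120.5]
contact_force: [-0.7, -1.9, 6.2]
gripper_width: 0.0552
gripper_force: 35.0
```

```bash
python3 -c "
from h import *
avg(6);clampx()"
```

```text
t 16.35 yaw -120.54 mean [-0.436 -1.329  5.924 -0.486  0.35  -0.189] sd [0.597 0.299 0.449 0.024 0.011 0.011] tcp [0.463  0.1279 0.0324] w 0.055220226675679246 35.00102519989014 tau [  0.77501429 -38.32128525  18.3099246    4.06601474   0.49099384
   0.18232043]
[ 3  2  3  3  2  0 46 37 18 21 17 15 19 14  1  1  4 42 28  0  5  6 12 10
  7  7  2  7 58 11]
```

Call:
{"op": "jog_arm", "data": {"travel": [[0,0,0],[0,0,0],[0,0,0],[0,0,0],[0,0,0],[0,0,0],[0,0,0],[0,0,0],[0,0,0],[0,0,0]], "dr": [[0,0,0.004],[0,0,0.008],[0,0,0.012],[0,0,0.016],[0,0,0.02],[0,0,0.022],[0,0,0.022],[0,0,0.022],[0,0,0.022],[0,0,0.022]], "claw": [0.5,0.5,0.5,0.5,0.5,0.5,0.5,0.5,0.5,0.5]}}

```text
time_s: 17.65
tcp_pos: [0.4631, 0.1278, 0.0324]
eef_rot: [-180.0, 0.0, -128.4]
contact_force: [-0.5, -0.9, 6.5]
gripper_width: 0.0553
gripper_force: 35.0
```

```bash
python3 -c "
from h import *
avg(6);clampx()"
```

```text
t 17.95 yaw -128.42 mean [-0.301 -1.427  5.282 -0.609  0.195  0.04 ] sd [0.465 0.532 0.234 0.029 0.018 0.015] tcp [0.4631 0.1279 0.0324] w 0.05536007199460101 35.000898241996765 tau [  0.8044588  -38.4642005   18.3514595    3.78597558   0.45186186
  -0.0404081 ]
[ 4  2  1  4  2  0  2 73 18 14 19 14 19 17  4  1  3 12 53 12  0  8  8 10
  6  7  3  5 66 13]
```

Call:
{"op": "jog_arm", "data": {"travel": [[0,0,0],[0,0,0],[0,0,0],[0,0,0],[0,0,0],[0,0,0],[0,0,0],[0,0,0],[0,0,0],[0,0,0]], "dr": [[0,0,0.002],[0,0,0.004],[0,0,0.006],[0,0,0.008],[0,0,0.01],[0,0,0.012],[0,0,0.014],[0,0,0.016],[0,0,0.018],[0,0,0.02]], "claw": [0.5,0.5,0.5,0.5,0.5,0.5,0.5,0.5,0.5,0.5]}}

```text
time_s: 19.25
tcp_pos: [0.4631, 0.1278, 0.0324]
eef_rot: [-180.0, 0.0, -135.6]
contact_force: [0.3, -2.2, 5.8]
gripper_width: 0.0554
gripper_force: 35.0
```

```bash
cat >> h.py <<'E'
def live(k=4):
    for i in range(k):
        s=r.get_state(); print(s['time_s'],'yaw',s['eef_rot'][2].round(2),'qd6',s['qd'][5].round(2),'Mz',s['moment'][2].round(3),'tau6',s['joint_torque'][5].round(3)); r.capture('scene')
E
python3 -c "
from h import *
live();clampx()"
```

```text
19.25 yaw -135.63 qd6 -5.71 Mz 0.238 tau6 -0.039
19.3 yaw -135.67 qd6 0.99 Mz 0.162 tau6 -0.068
19.35 yaw -135.63 qd6 0.44 Mz 0.061 tau6 -0.181
19.4 yaw -135.63 qd6 0.07 Mz 0.065 tau6 -0.07
[ 4  1  3  4  1  0  0 60 27 15 17 18 14 17 16  0  2  3 47 16  0  6 10  9
  8  7  4  2 65 13]
```

Call:
{"op": "jog_arm", "data": {"travel": [[0,0,0],[0,0,0],[0,0,0],[0,0,0],[0,0,0],[0,0,0],[0,0,0],[0,0,0],[0,0,0],[0,0,0]], "dr": [[0,0,0.001],[0,0,0.002],[0,0,0.003],[0,0,0.004],[0,0,0.005],[0,0,0.006],[0,0,0.007],[0,0,0.008],[0,0,0.009],[0,0,0.01]], "claw": [0.5,0.5,0.5,0.5,0.5,0.5,0.5,0.5,0.5,0.5]}}

```text
time_s: 20.75
tcp_pos: [0.4631, 0.1278, 0.0324]
eef_rot: [-180.0, 0.0, -139.2]
contact_force: [1.2, -3.0, 5.1]
gripper_width: 0.0551
gripper_force: 35.0
```

```bash
cat >> h.py <<'E'
def jawx():
    c=r.capture('scene'); th=np.deg2rad(11.5); T=np.array([[np.cos(th),np.sin(th)],[-np.sin(th),np.cos(th)]])
    w=cloud(c).reshape(-1,3); q=np.c_[(w[:,:2]-[.5413,.1447])@T.T,w[:,2]]*1000
    q=q[(abs(q[:,1])<26)&(q[:,2]>28)&(q[:,2]<45)&(q[:,0]>10)&(q[:,0]<90)]
    px=q[(q[:,0]>48)&(q[:,0]<61)&(abs(q[:,1])>15)]; b=q[(q[:,0]>12)&(q[:,0]<46)]; s=np.sort(b[:,0])
    print('plate',len(px),px[:,0].mean().round(2),'block lo/hi',np.percentile(b[:,0],[5,50,95]).round(2))
E
python3 -c "
from h import *
live(2);jawx();jawx();clampx()"
```

```text
20.75 yaw -139.22 qd6 -2.8 Mz 0.218 tau6 -0.122
20.8 yaw -139.24 qd6 0.45 Mz 0.139 tau6 -0.121
plate 19 57.23 block lo/hi [23.19 31.52 44.1 ]
plate 15 57.49 block lo/hi [23.32 31.31 42.96]
[ 3  3  3  4  2  0  0 36 45 20 15 15 17 18 12  0  0  6 35 40  3  2  8 10
  7  7  4  2 64 12]
```

Call:
{"op": "jog_arm", "data": {"travel": [[0,0,0],[0,0,0],[0,0,0],[0,0,0],[0,0,0],[0,0,0],[0,0,0],[0,0,0],[0,0,0],[0,0,0]], "dr": [[0,0,0.001],[0,0,0.002],[0,0,0.003],[0,0,0.004],[0,0,0.005],[0,0,0.006],[0,0,0.007],[0,0,0.008],[0,0,0.009],[0,0,0.01]], "claw": [0.5,0.5,0.5,0.5,0.5,0.5,0.5,0.5,0.5,0.5]}}

```text
time_s: 22.25
tcp_pos: [0.4632, 0.1278, 0.0324]
eef_rot: [-180.0, 0.0, -142.8]
contact_force: [0.7, -3.3, 5.9]
gripper_width: 0.0557
gripper_force: 35.0
```

```bash
python3 -c "
from h import *
live(2);jawx();jawx();clampx()"
```

```text
22.25 yaw -142.82 qd6 -2.77 Mz 0.235 tau6 -0.139
22.3 yaw -142.84 qd6 0.49 Mz 0.125 tau6 -0.134
plate 17 57.86 block lo/hi [24.04 32.31 43.31]
plate 16 57.98 block lo/hi [23.97 32.12 42.85]
[ 3  3  2  4  1  0  0 17 65 19 20 16 19 13 16  2  1  3 27 45  6  1  9  8
  9  6  6  2 61 14]
```

Call:
{"op": "jog_arm", "data": {"travel": [[0,0,0],[0,0,0],[0,0,0],[0,0,0],[0,0,0],[0,0,0],[0,0,0],[0,0,0],[0,0,0],[0,0,0]], "dr": [[0,0,0.001],[0,0,0.002],[0,0,0.003],[0,0,0.004],[0,0,0.005],[0,0,0.006],[0,0,0.007],[0,0,0.008],[0,0,0.009],[0,0,0.01]], "claw": [0.5,0.5,0.5,0.5,0.5,0.5,0.5,0.5,0.5,0.5]}}

```text
time_s: 23.75
tcp_pos: [0.4632, 0.1277, 0.0324]
eef_rot: [-180.0, 0.0, -146.4]
contact_force: [1.2, -3.2, 5.5]
gripper_width: 0.0552
gripper_force: 35.0
```

```bash
python3 -c "
from h import *
live(2);jawx();jawx();clampx()"
```

```text
23.75 yaw -146.42 qd6 -2.81 Mz 0.277 tau6 -0.165
23.8 yaw -146.44 qd6 0.43 Mz 0.199 tau6 -0.16
plate 21 57.96 block lo/hi [24.54 32.33 44.24]
plate 19 58.38 block lo/hi [24.35 32.76 44.59]
[ 4  2  2  5  1  0  0  3 75 12 19 14 15 15 15  8  0  3 18 47  7  2  7  8
  9  7  4  4 64 17]
```

Call:
{"op": "jog_arm", "data": {"travel": [[0,0,0],[0,0,0],[0,0,0],[0,0,0],[0,0,0],[0,0,0],[0,0,0],[0,0,0],[0,0,0],[0,0,0]], "dr": [[0,0,0.001],[0,0,0.002],[0,0,0.003],[0,0,0.004],[0,0,0.005],[0,0,0.006],[0,0,0.007],[0,0,0.008],[0,0,0.009],[0,0,0.01]], "claw": [0.5,0.5,0.5,0.5,0.5,0.5,0.5,0.5,0.5,0.5]}}

```text
time_s: 25.25
tcp_pos: [0.4632, 0.1277, 0.0324]
eef_rot: [-180.0, 0.0, -150.0]
contact_force: [1.2, -3.5, 5.8]
gripper_width: 0.0553
gripper_force: 35.0
```

```bash
python3 -c "
from h import *
live(2);jawx();jawx();clampx();avg(3)"
```

```text
25.25 yaw -150.02 qd6 -2.8 Mz 0.26 tau6 -0.194
25.3 yaw -150.04 qd6 0.48 Mz 0.208 tau6 -0.189
plate 16 57.81 block lo/hi [25.13 32.62 44.09]
plate 20 58.48 block lo/hi [25.04 32.57 44.68]
[ 3  3  2  4  1  0  0  0 71 20 19 13 15 18 16 12  0  2 11 53  3  2  6  9
  8  9  4  1 63 15]
t 25.65 yaw -150.02 mean [ 1.374 -3.017  4.7   -1.187 -0.353  0.185] sd [0.376 0.454 0.751 0.007 0.009 0.028] tcp [0.4632 0.1277 0.0324] w 0.05547927265812511 35.0008749961853 tau [  1.57275349 -38.57013702  18.35602462   3.2234209    0.39405707
  -0.17683847]
```

Call:
{"op": "jog_arm", "data": {"travel": [[0,0,0],[0,0,0],[0,0,0],[0,0,0],[0,0,0],[0,0,0],[0,0,0],[0,0,0],[0,0,0],[0,0,0]], "dr": [[0,0,0.001],[0,0,0.002],[0,0,0.003],[0,0,0.004],[0,0,0.005],[0,0,0.006],[0,0,0.007],[0,0,0.008],[0,0,0.009],[0,0,0.01]], "claw": [0.5,0.5,0.5,0.5,0.5,0.5,0.5,0.5,0.5,0.5]}}

```text
time_s: 26.9
tcp_pos: [0.4632, 0.1277, 0.0324]
eef_rot: [-180.0, 0.0, -153.6]
contact_force: [0.9, -5.1, 4.2]
gripper_width: 0.0556
gripper_force: 35.0
```

```bash
python3 -c "
from h import *
live(2);[jawx() for i in range(4)];clampx();avg(3)"
```

```text
26.9 yaw -153.63 qd6 -2.85 Mz 0.337 tau6 -0.226
26.95 yaw -153.64 qd6 0.44 Mz 0.241 tau6 -0.221
plate 18 57.97 block lo/hi [25.47 33.68 44.41]
plate 17 58.22 block lo/hi [25.73 33.03 44.68]
plate 20 57.71 block lo/hi [25.97 33.28 44.1 ]
plate 18 57.99 block lo/hi [25.63 33.56 44.38]
[ 4  2  2  4  1  0  0  0 57 32 12 20 20 15 17 12  0  1 12 53  1  2  6  8
 11  6  5  4 61 14]
t 27.4 yaw -153.62 mean [ 1.094 -3.688  5.443 -1.352 -0.465  0.232] sd [0.497 0.23  0.372 0.034 0.008 0.012] tcp [0.4632 0.1277 0.0323] w 0.05532763108201095 35.0009822845459 tau [  1.75376706 -38.53711367  18.35210145   3.08370732   0.40168972
  -0.2082665 ]
```

Call:
{"op": "jog_arm", "data": {"travel": [[0,0,0],[0,0,0],[0,0,0],[0,0,0],[0,0,0],[0,0,0],[0,0,-0.04],[0,0,-0.1],[0,0,-0.2],[0,0,-0.3]], "dr": [[0,0,0],[0,0,0],[0,0,0],[0,0,0],[0,0,0],[0,0,0],[0,0,0],[0,0,0],[0,0,0],[0,0,0]], "claw": [0.7,0.9,1,1,1,1,1,1,1,1]}}

```text
time_s: 28.65
tcp_pos: [0.4624, 0.1277, 0.1834]
eef_rot: [-180.0, -0.0, -153.7]
contact_force: [1.9, 1.6, -0.4]
gripper_width: 0.0875
gripper_force: 0.0
```

```bash
python3 -c "
from h import *
[jawx() for i in range(4)];clampx();avg(4)
cap('scene','s5.png')
im=cv2.imread('pics/s5.png')[170:250,260:380]; cv2.imwrite('pics/v5.png',cv2.resize(im,None,fx=5,fy=5,interpolation=cv2.INTER_CUBIC))"
```

```text
plate 19 58.17 block lo/hi [25.62 33.67 44.87]
plate 17 57.98 block lo/hi [25.58 33.54 45.15]
plate 18 58.21 block lo/hi [25.45 33.71 44.98]
plate 20 58.24 block lo/hi [25.78 33.71 44.31]
[ 4  2  2  4  1  0  0  0 57 30 19 15 16 17 13 13  0  3 13 51  5  3  3 12
  7  6  6  3 63 17]
t 29.1 yaw -153.73 mean [-0.137  0.284 -0.137  0.023  0.031 -0.019] sd [0.497 0.864 0.258 0.025 0.022 0.015] tcp [0.4622 0.1275 0.1809] w 0.0878790496221104 0.0 tau [-7.68635451e-03 -3.29543424e+01  2.66311491e+01  6.31497636e+00
 -8.95046094e-02 -8.74020225e-05]
```

View pics/v5.png

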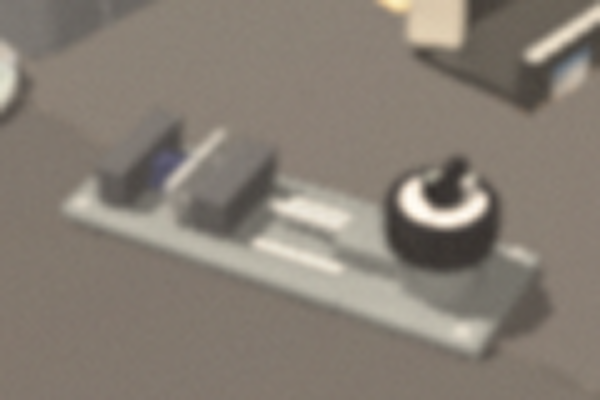

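The rock (about 165,168 in the crop) is held between face plate and anvil. The fine knob looks unturned and the robot is clear, so I'm handing in.

```bash
python3 -c "
from plant import r
print(r.close_job())"
```

```text
the job is handed in; nothing more can be done
None
```

I put the smallest rock on the clamp bed and closed the jaw on it by turning only the collar; the squeeze is about 11 N by my estimate (10.5–13 N from wrist torque and jaw position, not measured directly). The job is handed in at about 29 s with the arm clear, and no verdict was shown.

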